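# Two-finger interlock reset on a cable test bench

## Task

Reset the tester's interlock: with the fingertips, slide the clear cover on the reset box (the one with green buttons) fully open by pushing its yellow tab, then press the two green buttons together, one fingertip on each, neither going down alone, and hold both fully down for three seconds. Let both come up, then push the cover fully shut again. Nothing is to be lifted: the box stays flat and about where it stands, the red buttons on the other box are not pressed, and everything else on the bench stays where it lies.

Things in the scene. Friction and masses are not known exactly. Their poses are not given: they have to be found in the camera images.
- reset_box: grey control box, 160 mm (x) by 150 (y) by 45 high, about 1.6 kg, loose on rubber feet (slides if pushed level with about 8 N or more). Origin under its centre, z up. Two green buttons at x = +35, y = +32 and -32 mm; orange lamp at the top's x = +68 mm edge, brass sockets on the +x face. Yaw starts within 0.5 rad of 0, so +x faces away from the robot. The only box with a cover and green buttons.
- cover (a joint): sliding cover of the reset box, m: 0 = shut, over the buttons; 0.070 = fully open, slid along box -x. Stays where left, hard stops at both ends, slides at about 1.2 N; starts 0 to 12 mm open. Clear plate 50 mm (x) by 134 (y), 3 thick, its top 80 mm above the table, on yellow side walls; centred at box x = +35 mm shut, -35 mm open.
- cover_tab (a point): middle of the top edge of the cover's yellow upright tab, 102 mm above the table; moves with the cover. The tab is 8 mm thick (box x), 50 mm wide (box y), rises 22 mm from the clear plate at the plate's centre (21 mm of plate before and behind it). Pushed on its +x face the cover opens, on its -x face it shuts.
- left_button (a joint): round green push button, cap 26 mm across, standing in a black collar 42 mm across and 12 mm high on the reset box's top. Travel in m: 0 = up, 0.007 = fully down; springs back up. It starts to move at about 0.9 N and is fully down at 3 N (so the pair takes about 6 N).
- right_button (a joint): same as left_button, at the box's -y side.
- left_button_top (a point): middle of the left green cap's top face, 68 mm above the table when up (23 mm above the box's top); box x = +35 mm, y = +32 mm. The shut cover's plate hangs 9 mm above it.
- right_button_top (a point): middle of the right green cap's top face, same height; box x = +35 mm, y = -32 mm.
- output_box: the other grey box of the same size (160 x 150 x 45 mm), black top, no cover, with two RED buttons in grey collars at the same places as the green ones. Origin under its centre, axes as the reset box. The two boxes trade places from start to start.
- red_left (a joint): red button on the output box at its y = +32 mm, in m: 0 up, 0.007 down. Not to be pressed.
- red_right (a joint): red button on the output box at its y = -32 mm, in m: 0 up, 0.007 down. Not to be pressed.
- red_tape: Loose bystander, not part of the job. Roll of red tape lying flat, 60 mm across, 19 mm high, origin under its centre.
- white_tape: Loose bystander, not part of the job. Roll of white tape lying flat, 84 mm across, 30 mm high, origin under its centre.
- mouse: Loose bystander, not part of the job. Black computer mouse, 100 x 58 x 33 mm, origin under its centre.
- screwdriver: Loose bystander, not part of the job. Orange-handled screwdriver, 200 mm long, lying along its x.
- knife: Loose bystander, not part of the job. Yellow utility knife, blade in, 148 x 22 x 16 mm, lying along its x, origin under its handle's centre.
- pliers: Loose bystander, not part of the job. Pliers with orange grips, 175 mm long, 60 mm wide and 16 mm high, lying along their x.
- adapter: Loose bystander, not part of the job. Small steel and brass connector standing upright, 20 mm across, 50 mm high, origin under its centre.
Not all that is in view belongs to the job. What is shaped like the reset_box but purple is not meant.

How it is judged:
On the way, in this order (a step that is already met when the one before it is completed fails the run):
1. the cover is slid open (at least 60 of 70 mm) (value of joint cover above 0.06 m), for 0.1 s.
2. both green buttons are down together (at least 5 of 7 mm) for 2.5 s, with the fingers on the box (value of joint each of left_button, right_button above 0.005 m and contact force between the fingers and reset_box above 1 N), for 2.5 s.
3. both green buttons are up again with the cover still open (value of joint each of left_button, right_button below 0.0015 m and value of joint cover above 0.05 m), for 0.1 s.
At the end, for the whole second after the job is handed in: The cover is shut (within 6 mm), both green buttons are up, the reset box stands flat (within 0.05 rad) within 30 mm of where it was, the red buttons are up and every bystander and the other box lies within 30 mm of where it was (value of joint cover below 0.006 m and value of joint each of left_button, right_button below 0.0015 m and distance of each of reset_box, red_tape, white_tape, mouse, screwdriver, knife, pliers, adapter, output_box from where it was at the start of the episode below 0.03 m and angle between reset_box's own z axis and vertical below 0.05 rad and value of joint each of red_left, red_right below 0.003 m); the robot touches nothing.
It fails at once if one green button goes down (5.5 mm) while the other is still up (under 1.5 mm) ((value of joint left_button above 0.0055 m and value of joint right_button below 0.0015 m) or (value of joint right_button above 0.0055 m and value of joint left_button below 0.0015 m)).
It fails at once if a red button is pressed (over 3 mm) (value of joint any of red_left, red_right above 0.003 m).
It fails at once if the reset box is lifted (over 8 mm), tipped (over 0.12 rad) or shoved more than 30 mm (height (world z) of reset_box above 0.008 m or angle between reset_box's own z axis and vertical above 0.12 rad or distance of reset_box from where it was at the start of the episode above 0.03 m).
It fails at once if the other box or a loose thing on the bench is moved more than 30 mm (distance of any of red_tape, white_tape, mouse, screwdriver, knife, pliers, adapter, output_box from where it was at the start of the episode above 0.03 m).
It also fails if it takes over 61 s, if anything falls off the work surface, if the arm or the gripper's body presses on something with over 40 N, if the wrist force passes 120 N, or if a joint passes its speed limit or range.

## Robot

A 6-joint arm with a two-finger parallel gripper is mounted at the origin on the work surface. World frame = base frame: x ahead of the robot, y to its left, z up, the work surface at z = 0. Lengths are in m, angles in rad, forces in N, time in s.
With the tool pointing down it reaches from about 0.3 to 0.775 m from the base axis. Payload 14.6 kg.
Tool frame: the origin (TCP) lies midway between the tips of the shut fingers; the grasp point (between the pads) lies 19 mm behind it; z points along the fingers, x is the direction in which the jaws open and shut, and the axes are right-handed (so a half turn about z gives the same grasp; the last joint's range is limited). The gripper opens to 85 mm and grips with 20 to 120 N. Pads are 22 mm wide; open, the fingers measure 114 mm over their backs; the gripper's body (76 mm by 85 mm) begins 54 mm behind the grasp point. The pads swing forward as they close: fully open they stand 13 mm farther back than shut.
Start: joints at [1.242, 0.3, 1.521, -0, 1.321, -0.067], TCP at [0.142, 0.531, 0.231] pointing down, gripper open.
Joint ranges: [-3.03, 3.03], [-0.79, 2.21], [0.23, 2.52], [-1.04, 4.18], [0, 3.07], [-2.55, 2.55]. Speed limits (rad/s): [2.22, 2.22, 2.57, 3.14, 3.14, 3.14].

## Interface

Orientations are given as a unit quaternion [x, y, z, w].
In Python, from station import robot gives the robot as it stands. The module is installed in compiled form; this text tells all that it offers.
- The arm moves only by the tool servo_tool, never from a script. Its argument "plan" is a list of rows, each a list of 7 numbers: the shift along the tool's x, y, z scaled (see below), then the turn, a rotation vector about the tool's x, y, z scaled (see below), then the closure, from -1 (fully open) to 1 (shut), so that 0 is half open. A call has 1 to 10 rows; each row shifts and turns the pose as measured when the row begins, along the tool's axes as they then stand; what a row does not reach is not made up. The controller multiplies each number of a shift by 0.05 m and each number of a turn by 6 degrees. A row lasts 1/10 s, in which the tool goes at most 50 mm and 8.59 degrees, less where a joint would pass 70% of its speed; a pose out of reach is approached as far as the arm can. A call with a number of a shift or a turn outside -1 to 1 is refused whole. A call with a gripper value outside its range is refused whole. The fingers move at their own pace and stop on an object; "squeeze" is the grip in N (left out, the last holds). Time passes only in rows, so rows that do not move let the fingers close. It gives the time, the measured TCP pose, the force and the opening at its end, in the units of the state.
- robot.read_state(): the state, without advancing time (a new reading comes with each control period).
- robot.grab_frame(name): name is "scene" or "top"; returns (picture, depth): 480x640x3 uint8, red, green, blue; 480x640 float32, m along the optical axis (not along the pixel's ray), 0 where there is no reading.
- robot.get_calibration(name): a dict with "fx", "fy", "cx", "cy" (pixels), "view" (4x4, takes a point from world to camera coordinates). Camera axes: x right, y down, z forward; pixel columns grow to the right and rows downward; lengths in m; the calibration is good to about 2 mm. A picture is of the moment at which its call begins. get_calibration takes no time and is no camera call.
- robot.hand_in(): hands the job in, once; it reports no verdict.
The state is a dict: "time": time; "q": joint angles; "dq": joint speeds; "effort": joint torques, N m; "position": TCP position; "orientation": TCP orientation; "force": force on the tool from outside, world axes, zero at the start; "wrist_torque": the same for the moment, N m; "grip_width": finger opening in m.
Only numpy, scipy, OpenCV 4.12 (cv2) and the standard library are available. Lean on these libraries where they do the work, as an engineer would, in place of code of your own. Each camera call takes 0.05 s, during which the arm holds its last target. There are 200 camera calls.

## Working session

There is one attempt and no reset: what is moved stays moved. The work goes in short steps, Python scripts to look and compute and a tool call to move; the robot and the scene stay as the last step left them, time stands still between calls to the robot, and variables do not carry over. Pictures are saved under pics/ and viewed, about 8 in all and at most 12, crops included, and the job is handed in when it is done.

Besides the shell and the picture viewer there is one more tool, called after "Request:" as name([rows], argument=value, ...), one row to a line, values as JSON. servo_tool: Moves the arm, as the interface text tells. Its arguments: {"type":"object","properties":{"plan":{"type":"array","items":{"type":"array","items":{"type":"number"}}},"squeeze":{"type":"number"}},"required":["plan"]}

```bash
mkdir -p pics; python3 - <<'E'
from station import robot
import cv2,numpy as np
s=robot.read_state();print({k:np.round(v,3).tolist() for k,v in s.items()})
for n in("scene","top"):
    p,d=robot.grab_frame(n);cv2.imwrite(f"pics/{n}0.png",p[...,::-1]);np.savez(f"{n}0.npz",p=p,d=d)
    c=robot.get_calibration(n);print(n,{k:np.round(v,3).tolist() for k,v in c.items()})
E
```

```text
{'time': 0.0, 'q': [1.242, 0.301, 1.522, 0.0, 1.321, -0.067], 'dq': [0.001, 0.0, -0.001, 0.0, 0.0, -0.002], 'effort': [0.0, -54.351, -36.178, -0.0, 0.004, 0.0], 'position': [0.142, 0.531, 0.231], 'orientation': [0.793, 0.609, -0.001, 0.0], 'force': [0.317, -0.213, 0.229], 'wrist_torque': [0.024, -0.066, 0.023], 'grip_width': 0.086}
scene {'fx': 585.379, 'fy': 585.379, 'cx': 322.914, 'cy': 237.513, 'view': [[-0.374, 0.927, -0.003, 0.203], [0.639, 0.256, -0.725, -0.247], [-0.672, -0.273, -0.689, 1.668], [0.0, 0.0, 0.0, 1.0]]}
top {'fx': 512.188, 'fy': 512.188, 'cx': 316.983, 'cy': 243.969, 'view': [[0.022, -1.0, -0.007, -0.021], [-0.988, -0.02, -0.154, 0.502], [0.153, 0.011, -0.988, 1.398], [0.0, 0.0, 0.0, 1.0]]}
```

View pics/top0.png

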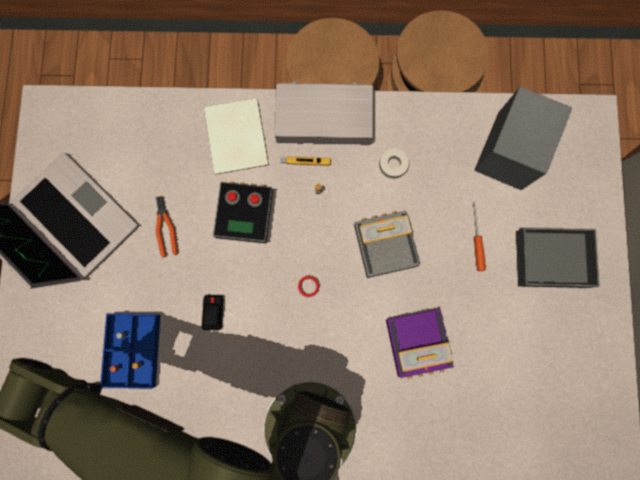

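View pics/scene0.png

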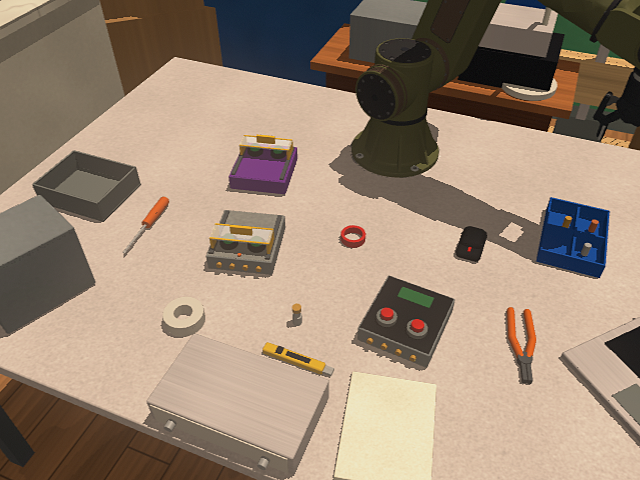

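The top view shows the grey reset box with its yellow cover at about (388,243) px and the tab at about (386,229). In the scene view it is at about (245,240). The purple decoy is nearer the robot, and the red-button box is to the left at (243,212).

```bash
cat > h.py <<'E'
from station import robot
import cv2,numpy as np
def cloud(n,d):
    c=robot.get_calibration(n);v,u=np.mgrid[:480,:640]
    P=np.stack([(u-c["cx"])/c["fx"]*d,(v-c["cy"])/c["fy"]*d,d,np.ones_like(d)],-1)
    return (P@np.linalg.inv(c["view"]).T)[...,:3]
def ray(n,u,v,z):
    c=robot.get_calibration(n);M=np.linalg.inv(c["view"])
    r=M[:3,:3]@[(u-c["cx"])/c["fx"],(v-c["cy"])/c["fy"],1];o=M[:3,3]
    return o+r*(z-o[2])/r[2]
def px(n,p):
    c=robot.get_calibration(n);q=c["view"]@[*p,1]
    return c["fx"]*q[0]/q[2]+c["cx"],c["fy"]*q[1]/q[2]+c["cy"]
E
python3 - <<'E'
from h import *
for n,(u0,u1,v0,v1) in {"top":(345,430,200,285),"scene":(195,295,200,285)}.items():
    f=np.load(n+"0.npz");p=f["p"];W=cloud(n,f["d"]);hsv=cv2.cvtColor(p,cv2.COLOR_RGB2HSV)
    m=np.zeros((480,640),bool);m[v0:v1,u0:u1]=1
    z=W[...,2];a=m&(z>.02)
    print(n,"heights",np.histogram(z[a],bins=np.arange(.02,.12,.01)))
    b=m&(z>.03)
    r=cv2.minAreaRect((W[b][:,:2]*1000).astype(np.float32));print("all rect",r, b.sum())
    t=m&(z>.088);print("tab",t.sum(),W[t].mean(0),cv2.minAreaRect((W[t][:,:2]*1000).astype(np.float32)))
    t=m&(z>.072)&(z<.088);print("plate",t.sum(),W[t].mean(0),cv2.minAreaRect((W[t][:,:2]*1000).astype(np.float32)))
    y=m&(hsv[...,0]>15)&(hsv[...,0]<32)&(hsv[...,1]>140)&(hsv[...,2]>120)
    print("yellow z",np.histogram(z[y],bins=np.arange(.02,.12,.01))[0])
a=cv2.imread("pics/top0.png")[190:295,335:440];b=cv2.imread("pics/scene0.png")[195:285,195:300]
cv2.imwrite("pics/c0.png",np.hstack([cv2.resize(a,(400,400),interpolation=2),cv2.resize(b,(400,400),interpolation=2)]))
E
```

```text
top heights (array([  56,  208, 1803,  144,   13,  534,  294,   33,   31]), array([0.02, 0.03, 0.04, 0.05, 0.06, 0.07, 0.08, 0.09, 0.1 , 0.11]))
all rect ((461.470947265625, -127.87747192382812), (194.69151306152344, 365.53570556640625), 32.27613830566406) 3092
tab 98 [ 0.45677231 -0.13947732  0.54317885] ((425.55712890625, -109.42340087890625), (34.783714294433594, 331.67132568359375), 53.727718353271484)
plate 818 [ 0.54190799 -0.19431334  0.07899576] ((542.4369506835938, -195.1332244873047), (50.67570495605469, 135.03375244140625), 14.161637306213379)
yellow z [ 2  2 14  2  2 37 35 22 22]
scene heights (array([ 264,  294, 1681,  437,   90,  266,  635,   72,   66]), array([0.02, 0.03, 0.04, 0.05, 0.06, 0.07, 0.08, 0.09, 0.1 , 0.11]))
all rect ((912.3927001953125, 2.42950439453125), (1086.530029296875, 179.4248046875), 27.183414459228516) 3572
tab 185 [ 0.68099637 -0.10714348  0.24386631] ((937.6771850585938, 73.62431335449219), (978.2719116210938, 47.813106536865234), 34.423919677734375)
plate 872 [ 0.54693367 -0.19308262  0.08118117] ((544.5783081054688, -196.21922302246094), (57.775970458984375, 136.3496551513672), 13.144031524658203)
yellow z [ 22  33   4  27  30  43 163  55  57]
```

View pics/c0.png

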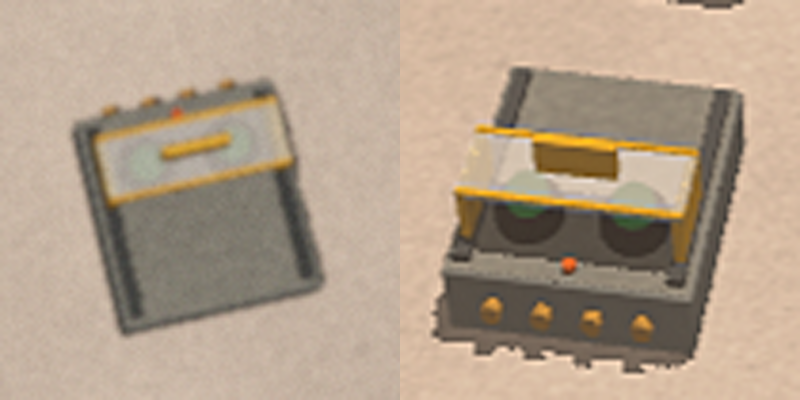

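The crops show the reset box with its cover nearly shut. The tab is upright and both green buttons are visible under the clear plate. The box is turned about 13° counter-clockwise.

```bash
python3 - <<'E'
from h import *
R=lambda a:np.array([[np.cos(a),-np.sin(a)],[np.sin(a),np.cos(a)]])
for n,(u0,u1,v0,v1) in {"top":(345,430,200,285),"scene":(195,295,200,285)}.items():
    f=np.load(n+"0.npz");W=cloud(n,f["d"]);m=np.zeros((480,640),bool);m[v0:v1,u0:u1]=1;z=W[...,2]
    t=m&(z>.038)&(z<.05);t=cv2.morphologyEx(t.astype(np.uint8),cv2.MORPH_OPEN,np.ones((3,3)))>0
    r=cv2.minAreaRect((W[t][:,:2]*1000).astype(np.float32));print(n,"boxtop",np.round(r[0],1),np.round(r[1],1),r[2])
    t=m&(z>.09)&(z<.115);print("tab",t.sum(),W[t].mean(0),cv2.minAreaRect((W[t][:,:2]*1000).astype(np.float32)))
E
python3 - <<'E'
from h import *
for n,(u,v) in {"top":(335+176/400*105,190+112/400*105),"scene":(195+569/400*105,195+265/400*90)}.items(): print("lamp",n,ray(n,u,v,.049))
s=robot.read_state();from scipy.spatial.transform import Rotation as Q;print(Q.from_quat(s["orientation"]).as_matrix().round(3))
E
```

```text
top boxtop [ 508.7 -203.1] [159.7 150.4] 13.973702430725098
tab 64 [ 0.54167415 -0.19508818  0.09985897] ((542.1137084960938, -194.7889404296875), (8.082736015319824, 49.032901763916016), 13.994606971740723)
scene boxtop [ 510.6 -203.7] [164.9 149.6] 14.10727596282959
tab 138 [ 0.54527624 -0.19541911  0.09876451] ((544.6299438476562, -195.41140747070312), (13.011576652526855, 50.29829406738281), 13.043011665344238)
lamp top [ 0.57375663 -0.18857811  0.049     ]
lamp scene [0.48987452 0.029968   0.049     ]
[[ 0.259  0.966 -0.   ]
 [ 0.966 -0.259 -0.001]
 [-0.001 -0.    -1.   ]]
```

Request:
servo_tool([
  [-0.68, 0.7, 0, 0, 0, 0, 1],
  [-0.68, 0.7, 0, 0, 0, 0, 1],
  [-0.68, 0.7, 0, 0, 0, 0, 1],
  [-0.68, 0.7, 0, 0, 0, 0, 1],
  [-0.68, 0.7, 0, 0, 0, 0, 1],
  [-0.68, 0.7, 0, 0, 0, 0, 1],
  [-0.68, 0.7, 0, 0, 0, 0, 1],
  [-0.68, 0.7, 0, 0, 0, 0, 1],
  [-0.68, 0.7, 0, 0, 0, 0, 1],
  [-0.68, 0.7, 0, 0, 0, 0, 1],
], squeeze=20)

```text
time: 1.1
position: [0.3949, 0.1025, 0.2289]
orientation: [0.791, 0.612, -0.002, 0.001]
force: [0.8, 1.3, 1.1]
grip_width: 0.0002
```

Request:
servo_tool([
  [-0.68, 0.7, 0, 0, 0, 0, 1],
  [-0.68, 0.7, 0, 0, 0, 0, 1],
  [-0.68, 0.7, 0, 0, 0, 0, 1],
  [-0.68, 0.7, 0, 0, 0, 0, 1],
  [-0.68, 0.7, 0, 0, 0, 0, 1],
  [-0.68, 0.7, 0, 0, 0, 0, 1],
  [-0.65, 0.65, 0, 0, 0, 0, 1],
  [0, 0, 0, 0, 0, 1, 1],
  [0, 0, 0, 0, 0, 1, 1],
  [0, 0, 0, 0, 0, 1, 1],
])

```text
time: 2.1
position: [0.5724, -0.2033, 0.2245]
orientation: [0.881, 0.474, -0.004, -0.001]
force: [0.1, 0.4, 0.2]
grip_width: 0.0001
```

Request:
servo_tool([
  [0, 0, 0, 0, 0, 1, 1],
  [0, 0, 0, 0, 0, 1, 1],
  [0, 0, 0, 0, 0, 1, 1],
  [0, 0, 0, 0, 0, 1, 1],
  [0, 0, 0, 0, 0, 1, 1],
  [0, 0, 0, 0, 0, 1, 1],
  [0, 0, 0, 0, 0, 1, 1],
  [0, 0, 0, 0, 0, 1, 1],
  [0, 0, 0, 0, 0, 1, 1],
  [0, 0, 0, 0, 0, 1, 1],
])

```text
time: 3.1
position: [0.5709, -0.2032, 0.2196]
orientation: [0.999, -0.053, -0.008, -0.001]
force: [0.5, -0.7, 0.4]
grip_width: -0.0001
```

Request:
servo_tool([
  [0, 0, 0, 0, 0, 1, 1],
  [0, 0, 0, 0, 0, 1, 1],
  [0, 0, 0, 0, 0, 1, 1],
  [0, 0, 0, 0, 0, 1, 1],
  [0, 0, 0, 0, 0, 1, 1],
  [0, 0, 0, 0, 0, 1, 1],
  [0, 0, 0, 0, 0, 1, 1],
  [0, 0, 0, 0, 0, 1, 1],
  [0, 0, 0, 0, 0, 1, 1],
  [0, 0, 0, 0, 0, 1, 1],
])

```text
time: 4.1
position: [0.5695, -0.2026, 0.2151]
orientation: [0.826, -0.564, -0.011, 0.004]
force: [-0.5, 1.2, -0.3]
grip_width: -0.0004
```

```bash
cat >> h.py <<'E'
from scipy.spatial.transform import Rotation as Q
C=np.array([.509,-.203]);YAW=np.radians(14)
def st(tx=None,ty=0,z=None):
    s=robot.read_state();M=Q.from_quat(s["orientation"]).as_matrix();p=s["position"]
    u=np.array([np.cos(YAW),np.sin(YAW)]);w=np.array([-u[1],u[0]])
    d=p[:2]-C;print("t",s["time"],"box xy mm",np.round([d@u*1e3,d@w*1e3,p[2]*1e3],1),"F",np.round(s["force"],2),"w",s["grip_width"])
    want=np.column_stack([np.r_[-w,0],np.r_[-u,0],[0,0,-1]])
    print("turn rows",np.round(np.degrees(Q.from_matrix(M.T@want).as_rotvec())/6,3))
    if tx is not None:
        g=np.r_[C+u*tx/1e3+w*ty/1e3,z/1e3]-p;print("shift units",np.round(M.T@g/.05,3))
E
python3 -c "
from h import *
st(61,0,180)"
```

```text
t 4.1 box xy mm [ 58.8 -14.3 215.1] F [-0.54  1.16 -0.34] w -0.0003829108987484272
turn rows [0.202 0.119 1.227]
shift units [-0.268 -0.093  0.704]
```

Request:
servo_tool([
  [-0.14, -0.05, 0.35, 0.1, 0.06, 0.61, 1],
  [-0.14, -0.05, 0.34, 0.1, 0.06, 0.61, 1],
  [0, 0, 0, 0, 0, 0, 1],
])

```text
time: 4.4
position: [0.5687, -0.1873, 0.1789]
orientation: [0.786, -0.619, -0.0, 0.0]
force: [-0.0, 0.3, 0.3]
grip_width: 0.0002
```

```bash
python3 -c "
from h import *
st(63,0,89)
for n in('scene','top'):
    p,d=robot.grab_frame(n);cv2.imwrite(f'pics/{n}1.png',p[...,::-1])
a=cv2.imread('pics/top1.png')[160:295,310:445];b=cv2.imread('pics/scene1.png')[140:290,170:320]
cv2.imwrite('pics/c1.png',np.hstack([cv2.resize(a,(400,400),interpolation=2),cv2.resize(b,(400,400),interpolation=2)]))
"
```

```text
t 4.4 box xy mm [ 61.7   0.8 178.9] F [-0.02  0.3   0.25] w 0.00024441578573557095
turn rows [ 0.006  0.002 -0.077]
shift units [ 0.016 -0.028  1.798]
```

View pics/c1.png

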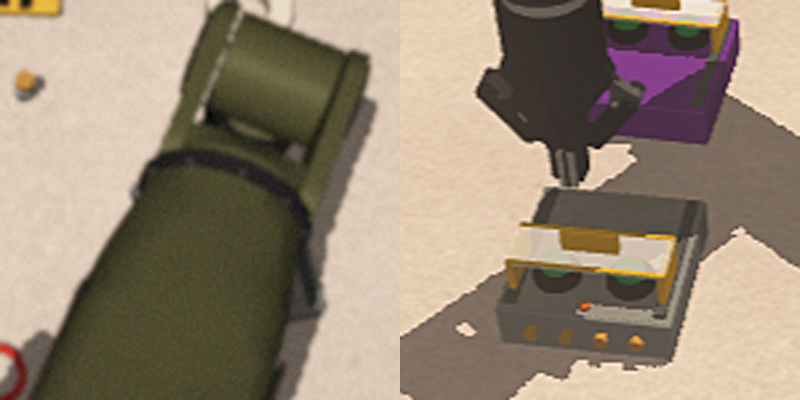

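The scene crop shows the shut fingers above the cover, with nothing touched. In the top view the arm hides the box. Next I descend in front of the tab.

Request:
servo_tool([
  [0.01, -0.02, 0.6, 0, 0, -0.08, 1],
  [0, -0.02, 0.6, 0, 0, 0, 1],
  [0, 0, 0.5, 0, 0, 0, 1],
  [0, 0, 0, 0, 0, 0, 1],
])

```text
time: 4.9
position: [0.5742, -0.1908, 0.0988]
orientation: [0.791, -0.612, 0.004, -0.001]
force: [-0.7, -0.2, 1.2]
grip_width: 0.0001
```

```bash
python3 -c "
from h import *
st(50,0,88)"
```

```text
t 4.9 box xy mm [66.3 -4.  98.8] F [-0.66 -0.17  1.21] w 8.451282917001994e-05
turn rows [-0.064 -0.055  0.097]
shift units [-0.084  0.326  0.214]
```

Request:
servo_tool([
  [-0.08, 0.08, 0.2, -0.05, -0.05, 0.08, 1],
  [0, 0, 0, 0, 0, 0, 1],
])

```text
time: 5.1
position: [0.5701, -0.1886, 0.0907]
orientation: [0.789, -0.615, 0.002, -0.001]
force: [0.2, -0.8, -0.3]
grip_width: 0.0
```

```bash
python3 -c "
from h import *
st(-20,0,88)"
```

```text
t 5.1 box xy mm [62.7 -0.8 90.7] F [ 0.19 -0.75 -0.32] w 1.8064831952002584e-05
turn rows [-0.028 -0.016  0.023]
shift units [-0.021  1.655  0.049]
```

Request:
servo_tool([
  [0, 0.12, 0.03, 0, 0, 0, 1],
  [0, 0.12, 0, 0, 0, 0, 1],
  [0, 0.12, 0, 0, 0, 0, 1],
  [0, 0.12, 0, 0, 0, 0, 1],
  [0, 0.12, 0, 0, 0, 0, 1],
])

```text
time: 5.6
position: [0.5404, -0.1971, 0.0928]
orientation: [0.789, -0.614, 0.004, -0.002]
force: [1.5, 0.1, -1.3]
grip_width: 0.0002
```

```bash
python3 -c "
from h import *
st(-20,0,88)"
```

```text
t 5.6 box xy mm [31.9 -1.8 92.8] F [ 1.53  0.11 -1.26] w 0.00023431132057651416
turn rows [-0.076 -0.048  0.033]
shift units [-0.041  1.038  0.088]
```

Request:
servo_tool([
  [-0.02, 0.12, 0.05, -0.05, -0.03, 0.02, 1],
  [0, 0.12, 0.03, 0, 0, 0, 1],
  [0, 0.12, 0.01, 0, 0, 0, 1],
  [0, 0.12, 0.01, 0, 0, 0, 1],
  [0, 0.12, 0.01, 0, 0, 0, 1],
])

```text
time: 6.1
position: [0.5087, -0.2042, 0.0875]
orientation: [0.788, -0.615, 0.002, -0.001]
force: [2.3, 0.1, 1.3]
grip_width: -0.0001
```

```bash
python3 -c "
from h import *
st(-20,0,89)"
```

```text
t 6.1 box xy mm [-0.5 -1.1 87.5] F [2.26 0.13 1.25] w -7.284407947994782e-05
turn rows [-0.034 -0.025  0.01 ]
shift units [-0.022  0.389 -0.032]
```

Request:
servo_tool([
  [-0.02, 0.1, -0.02, -0.03, -0.02, 0, 1],
  [0, 0.1, 0, 0, 0, 0, 1],
  [0, 0.08, 0, 0, 0, 0, 1],
])

```text
time: 6.4
position: [0.4933, -0.2069, 0.0883]
orientation: [0.788, -0.615, -0.0, 0.0]
force: [1.1, -0.5, -1.0]
grip_width: -0.0003
```

```bash
python3 -c "
from h import *
st(-20,0,89)"
```

```text
t 6.4 box xy mm [-16.1   0.   88.3] F [ 1.08 -0.54 -1.04] w -0.00028374035499416085
turn rows [ 0.003 -0.     0.009]
shift units [ 0.001  0.077 -0.014]
```

Near the stop. I'll take small steps and watch the force.

Request:
servo_tool([
  [0, 0.05, 0, 0, 0, 0, 1],
  [0, 0.03, 0, 0, 0, 0, 1],
])

```text
time: 6.6
position: [0.4894, -0.2079, 0.0884]
orientation: [0.788, -0.615, 0.0, -0.0]
force: [9.1, 2.2, -3.9]
grip_width: 0.0002
```

Request:
servo_tool([
  [0, 0.03, 0, 0, 0, 0, 1],
])

```text
time: 6.7
position: [0.4885, -0.2082, 0.0884]
orientation: [0.788, -0.615, 0.001, -0.001]
force: [8.8, 1.4, -4.6]
grip_width: 0.0001
```

```bash
python3 -c "
from h import *
st(-20,0,89)
p,d=robot.grab_frame('scene');cv2.imwrite('pics/s2.png',cv2.resize(p[140:290,170:320,::-1],(600,600),interpolation=2))
W=cloud('scene',d);m=np.zeros(d.shape,bool);m[195:290,185:300]=1;hsv=cv2.cvtColor(p,cv2.COLOR_RGB2HSV)
u=np.array([np.cos(YAW),np.sin(YAW)]);w=np.array([-u[1],u[0]])
B=np.stack([(W[...,:2]-C)@u,(W[...,:2]-C)@w],-1)*1e3
t=m&(abs(W[...,2]-.08)<.004)&(hsv[...,0]>15)&(hsv[...,0]<32)&(hsv[...,1]>120);print('yellow rim x',np.percentile(B[t][:,0],[2,10,50,90,98]))
t=m&(abs(W[...,2]-.045)<.004);print(cv2.minAreaRect((W[t][:,:2]*1e3).astype(np.float32)),B[t].max(0))
"
```

```text
t 6.7 box xy mm [-21.2  -0.   88.4] F [ 8.77  1.42 -4.6 ] w 0.00010663768252309207
turn rows [-0.027 -0.007  0.004]
shift units [-0.001 -0.023 -0.011]
yellow rim x [-62.09564973 -60.19011479 -15.25182331 -11.14352619  -9.2637356 ]
((509.5418701171875, -204.0703582763672), (164.99790954589844, 150.66229248046875), 14.877168655395508) [83.21202475 74.49039402]
```

View pics/s2.png

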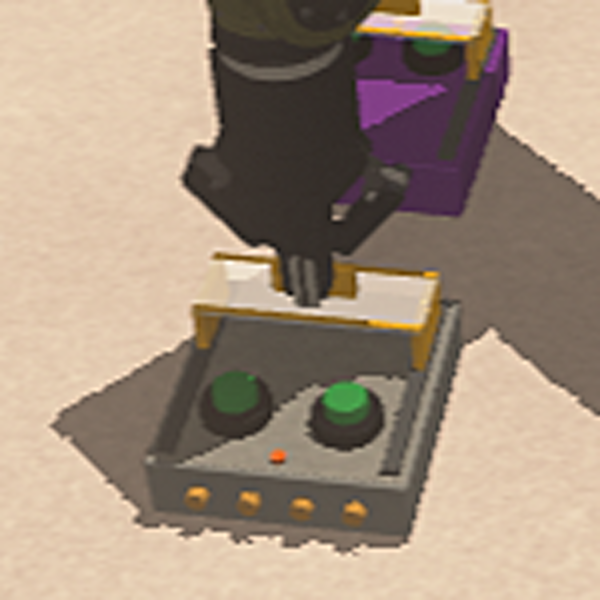

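The cover is fully open: its rim runs from −60 to −10 mm, against the stop. Both green buttons are clear at about (235,390) and (345,400) px in the crop. I'll back off, rise and open the fingers.

Request:
servo_tool([
  [0, -0.15, 0, 0, 0, 0, 1],
  [0, -0.2, -0.3, 0, 0, 0, 1],
  [0, -0.35, -0.4, 0, 0, 0, -0.18],
  [0, -0.35, 0, 0, 0, 0, -0.18],
  [0, 0, 0, 0, 0, 0, -0.18],
  [0, 0, 0, 0, 0, 0, -0.18],
  [0, 0, 0, 0, 0, 0, -0.18],
  [0, 0, 0, 0, 0, 0, -0.18],
])

```text
time: 7.55
position: [0.5401, -0.1945, 0.1234]
orientation: [0.788, -0.615, -0.001, 0.0]
force: [-1.0, 0.8, 0.1]
grip_width: 0.0502
```

```bash
python3 -c "
from h import *
st(35,0,110)
p,d=robot.grab_frame('scene');cv2.imwrite('pics/s3.png',cv2.resize(p[140:290,170:320,::-1],(600,600),interpolation=2))
hsv=cv2.cvtColor(p,cv2.COLOR_RGB2HSV);m=((hsv[...,0]>45)&(hsv[...,0]<80)&(hsv[...,1]>110)).astype(np.uint8);m[:215]=0;m[:,:200]=0;m[260:]=0;m[:,290:]=0
n,l,s,c=cv2.connectedComponentsWithStats(m)
u=np.array([np.cos(YAW),np.sin(YAW)]);w=np.array([-u[1],u[0]])
W=cloud('scene',d)
for i in range(1,n):
    if s[i][4]>20:
        t=(l==i)&(W[...,2]>.064);q=W[t].mean(0);print(s[i],c[i],'top pts',t.sum(),q,'box',(q[:2]-C)@u,(q[:2]-C)@w)
"
```

```text
t 7.55 box xy mm [ 32.2   0.7 123.4] F [-0.96  0.85  0.05] w 0.05019787695981234
turn rows [0.015 0.016 0.004]
shift units [ 0.015 -0.056  0.268]
[252 235  10  10  60] [257.15       239.06666667] top pts 52 [ 0.53413781 -0.16237882  0.0686018 ] box 0.034218264479723884 0.033333168553050824
```

View pics/s3.png

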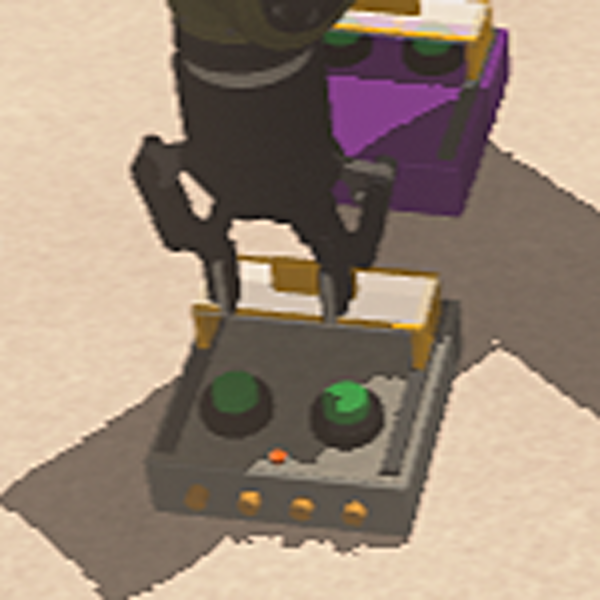

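The fingertips are open to 50 mm and line up above the two green buttons. The left cap measures (34, 33) mm in the box frame at a height of 68.6 mm, as expected. Now I descend.

Request:
servo_tool([
  [0, -0.04, 0.4, 0, 0, 0, -0.18],
  [0, 0, 0.4, 0, 0, 0, -0.18],
  [0, 0, 0, 0, 0, 0, -0.18],
])

```text
time: 7.9
position: [0.5413, -0.1946, 0.0828]
orientation: [0.788, -0.616, -0.001, 0.0]
force: [0.2, -0.7, -0.0]
grip_width: 0.0502
```

```bash
python3 -c "
from h import *
st(34,0.5,70)"
```

```text
t 7.9 box xy mm [33.4  0.3 82.8] F [ 0.25 -0.68 -0.02] w 0.05018299753119383
turn rows [ 0.01   0.011 -0.007]
shift units [-0.003 -0.013  0.256]
```

Request:
servo_tool([
  [0, 0, 0.2, 0.01, 0.01, 0, -0.18],
  [0, 0, 0.06, 0, 0, 0, -0.18],
  [0, 0, 0, 0, 0, 0, -0.18],
])

```text
time: 8.2
position: [0.5415, -0.1951, 0.0704]
orientation: [0.788, -0.616, 0.001, -0.0]
force: [-0.2, 0.3, -0.5]
grip_width: 0.05
```

Request:
servo_tool([
  [0, 0, 0.05, 0, 0, 0, -0.18],
])

```text
time: 8.3
position: [0.5418, -0.1952, 0.0685]
orientation: [0.788, -0.616, 0.001, -0.0]
force: [-0.0, -0.5, 0.6]
grip_width: 0.0504
```

Request:
servo_tool([
  [0, 0, 0.05, 0, 0, 0, -0.18],
])

```text
time: 8.4
position: [0.5419, -0.1953, 0.0663]
orientation: [0.788, -0.616, 0.001, -0.0]
force: [0.5, -0.8, 0.2]
grip_width: 0.0503
```

```bash
python3 -c "
from h import *
st(34,0.5,60)"
```

```text
t 8.4 box xy mm [33.8 -0.5 66.3] F [ 0.52 -0.81  0.18] w 0.050315760559777774
turn rows [-0.023 -0.018 -0.012]
shift units [-0.02  -0.003  0.126]
```

Request:
servo_tool([
  [-0.02, 0, 0.05, -0.02, -0.02, 0, -0.18],
])

```text
time: 8.5
position: [0.5419, -0.1945, 0.064]
orientation: [0.788, -0.616, 0.0, -0.0]
force: [-0.7, -1.3, 2.0]
grip_width: 0.0507
```

Request:
servo_tool([
  [0, 0, 0.05, 0, 0, 0, -0.18],
])

```text
time: 8.6
position: [0.5419, -0.1944, 0.0616]
orientation: [0.788, -0.616, 0.0, -0.0]
force: [-1.6, 1.2, 3.8]
grip_width: 0.0506
```

Request:
servo_tool([
  [0, 0, 0.05, 0, 0, 0, -0.18],
])

```text
time: 8.7
position: [0.5419, -0.1944, 0.0592]
orientation: [0.788, -0.616, 0.0, -0.0]
force: [-1.5, 1.0, 4.9]
grip_width: 0.0501
```

```bash
python3 -c "
from h import *
st(34,0.5,60)"
```

```text
t 8.7 box xy mm [34.   0.3 59.2] F [-1.51  1.02  4.91] w 0.05009424963381634
turn rows [-0.008 -0.003 -0.011]
shift units [-0.003  0.001 -0.016]
```

Request:
servo_tool([
  [0, 0, 0.05, 0, 0, 0, -0.18],
])

```text
time: 8.8
position: [0.5422, -0.1945, 0.0574]
orientation: [0.788, -0.616, 0.001, -0.0]
force: [-14.5, 4.8, 35.4]
grip_width: 0.0501
```

Request:
servo_tool([
  [0, 0, 0.03, 0, 0, 0, -0.18],
])

```text
time: 8.9
position: [0.5422, -0.1945, 0.0575]
orientation: [0.788, -0.616, 0.001, -0.0]
force: [-15.7, 6.1, 30.6]
grip_width: 0.0501
```

```bash
python3 -c "
from h import *
st(34,0.5,57)"
```

```text
t 8.9 box xy mm [34.2  0.2 57.5] F [-15.67   6.11  30.62] w 0.05008215128343885
turn rows [-0.012 -0.007 -0.01 ]
shift units [-0.006  0.005  0.01 ]
```

Request:
servo_tool([
  [0, 0, 0, 0, 0, 0, -0.18],
])

```text
time: 9.0
position: [0.5421, -0.1945, 0.0583]
orientation: [0.788, -0.616, 0.001, -0.0]
force: [-3.6, 0.7, 5.1]
grip_width: 0.0504
```

Request:
servo_tool([
  [0, 0, 0, 0, 0, 0, -0.18],
  [0, 0, 0, 0, 0, 0, -0.18],
  [0, 0, 0, 0, 0, 0, -0.18],
])

```text
time: 9.3
position: [0.5421, -0.1944, 0.0591]
orientation: [0.788, -0.616, 0.001, -0.0]
force: [-2.8, 0.9, 3.8]
grip_width: 0.0504
```

Request:
servo_tool([
  [0, 0, 0.025, 0, 0, 0, -0.18],
  [0, 0, 0.012, 0, 0, 0, -0.18],
])

```text
time: 9.5
position: [0.5421, -0.1945, 0.0578]
orientation: [0.788, -0.616, 0.001, -0.0]
force: [-4.4, 1.7, 11.9]
grip_width: 0.0503
```

Request:
servo_tool([
  [0, 0, 0.01, 0, 0, 0, -0.18],
  [0, 0, 0.01, 0, 0, 0, -0.18],
])

```text
time: 9.7
position: [0.5421, -0.1945, 0.0578]
orientation: [0.788, -0.616, 0.001, -0.0]
force: [-5.3, 1.6, 10.8]
grip_width: 0.0502
```

Stable at about 11 N with both buttons fully down. Now I hold for over 3 s.

Request:
servo_tool([
  [0, 0, 0.01, 0, 0, 0, -0.18],
  [0, 0, 0.01, 0, 0, 0, -0.18],
  [0, 0, 0.01, 0, 0, 0, -0.18],
  [0, 0, 0.01, 0, 0, 0, -0.18],
  [0, 0, 0.01, 0, 0, 0, -0.18],
  [0, 0, 0.01, 0, 0, 0, -0.18],
  [0, 0, 0.01, 0, 0, 0, -0.18],
  [0, 0, 0.01, 0, 0, 0, -0.18],
])

```text
time: 10.5
position: [0.5422, -0.1945, 0.0579]
orientation: [0.788, -0.616, 0.001, -0.0]
force: [-4.8, 2.3, 10.1]
grip_width: 0.0506
```

```bash
python3 -c "
from h import *
st(34,0.5,57)
p,d=robot.grab_frame('scene');cv2.imwrite('pics/s4.png',cv2.resize(p[165:290,180:305,::-1],(600,600),interpolation=2))
"
```

```text
t 10.5 box xy mm [34.2  0.2 57.9] F [-4.82  2.28 10.1 ] w 0.05058409100494032
turn rows [-0.021 -0.017 -0.008]
shift units [-0.006  0.005  0.017]
```

View pics/s4.png

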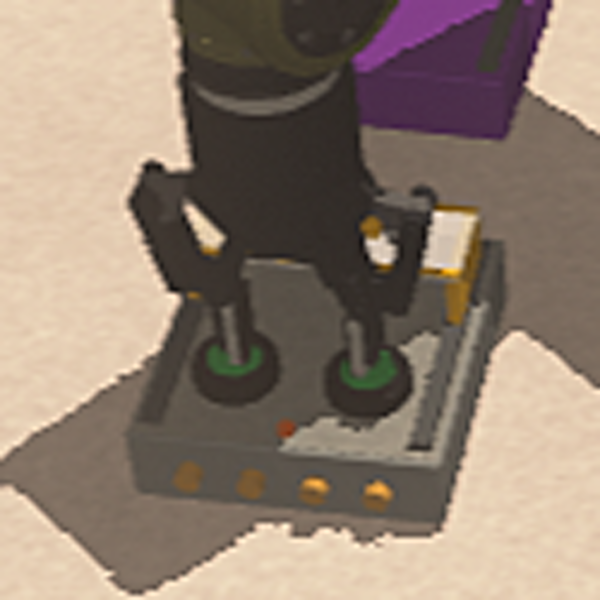

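The fingertips are on both green caps, at about (237,355) and (367,365) px, and both are pressed down evenly. I continue holding.

Request:
servo_tool([
  [0, 0, 0.01, 0, 0, 0, -0.18],
  [0, 0, 0.01, 0, 0, 0, -0.18],
  [0, 0, 0.01, 0, 0, 0, -0.18],
  [0, 0, 0.01, 0, 0, 0, -0.18],
  [0, 0, 0.01, 0, 0, 0, -0.18],
  [0, 0, 0.01, 0, 0, 0, -0.18],
  [0, 0, 0.01, 0, 0, 0, -0.18],
  [0, 0, 0.01, 0, 0, 0, -0.18],
  [0, 0, 0.01, 0, 0, 0, -0.18],
  [0, 0, 0.01, 0, 0, 0, -0.18],
])

```text
time: 11.55
position: [0.5421, -0.1945, 0.0578]
orientation: [0.788, -0.616, 0.002, -0.0]
force: [-5.3, 1.8, 10.3]
grip_width: 0.0503
```

Request:
servo_tool([
  [0, 0, 0.012, 0, 0, 0, -0.18],
  [0, 0, 0.012, 0, 0, 0, -0.18],
  [0, 0, 0.012, 0, 0, 0, -0.18],
  [0, 0, 0.012, 0, 0, 0, -0.18],
  [0, 0, 0.012, 0, 0, 0, -0.18],
  [0, 0, 0.012, 0, 0, 0, -0.18],
  [0, 0, 0.012, 0, 0, 0, -0.18],
  [0, 0, 0.012, 0, 0, 0, -0.18],
  [0, 0, 0.012, 0, 0, 0, -0.18],
  [0, 0, 0.012, 0, 0, 0, -0.18],
])

```text
time: 12.55
position: [0.5422, -0.1945, 0.0578]
orientation: [0.788, -0.616, 0.002, -0.001]
force: [-5.7, 0.8, 12.0]
grip_width: 0.0503
```

Request:
servo_tool([
  [0, 0, 0.012, 0, 0, 0, -0.18],
  [0, 0, 0.012, 0, 0, 0, -0.18],
  [0, 0, 0.012, 0, 0, 0, -0.18],
  [0, 0, 0.012, 0, 0, 0, -0.18],
  [0, 0, 0.012, 0, 0, 0, -0.18],
  [0, 0, 0.012, 0, 0, 0, -0.18],
  [0, 0, 0.012, 0, 0, 0, -0.18],
  [0, 0, 0.012, 0, 0, 0, -0.18],
  [0, 0, 0.012, 0, 0, 0, -0.18],
  [0, 0, 0.012, 0, 0, 0, -0.18],
])

```text
time: 13.55
position: [0.5422, -0.1945, 0.0579]
orientation: [0.788, -0.616, 0.002, -0.001]
force: [-4.9, 1.8, 11.1]
grip_width: 0.0506
```

Held for over 4 s. I lift straight up, close the fingers, pass over the tab and come down on its −x side.

Request:
servo_tool([
  [0, 0, -0.15, 0, 0, 0, -0.18],
  [0, 0, -0.4, 0, 0, 0, -0.18],
  [0, 0, -0.7, 0, 0, 0, -0.18],
  [0, 0, -0.4, 0, 0, 0, 1],
  [0, 0, 0, 0, 0, 0, 1],
  [0, 0, 0, 0, 0, 0, 1],
  [0, 0, 0, 0, 0, 0, 1],
  [0, 0, 0, 0, 0, 0, 1],
])

```text
time: 14.35
position: [0.5411, -0.1938, 0.1398]
orientation: [0.788, -0.616, 0.001, -0.0]
force: [1.1, -0.6, 0.0]
grip_width: -0.0
```

```bash
python3 -c "
from h import *
st(-63,0,140)
p,d=robot.grab_frame('scene')
hsv=cv2.cvtColor(p,cv2.COLOR_RGB2HSV);m=((hsv[...,0]>45)&(hsv[...,0]<85)&(hsv[...,1]>90)).astype(np.uint8);m[:215]=0;m[:,:200]=0;m[260:]=0;m[:,290:]=0
W=cloud('scene',d)
n,l,s,c=cv2.connectedComponentsWithStats(m)
for i in range(1,n):
    if s[i][4]>20: print(c[i],np.percentile(W[l==i][:,2],[10,50,90]))
"
```

```text
t 14.35 box xy mm [ 33.3   1.2 139.8] F [ 1.1  -0.56  0.03] w -3.292247222771299e-05
turn rows [-0.012 -0.005 -0.003]
shift units [ 0.024  1.927 -0.006]
[228.13978495 237.55913978] [0.06170968 0.06733374 0.0706918 ]
[256.04 240.12] [0.06166223 0.0677871  0.07130346]
```

Both buttons are back up, with cap tops at about 68 mm. Moving behind the tab.

Request:
servo_tool([
  [0.01, 0.5, -0.02, 0, 0, 0, 1],
  [0.01, 0.5, 0, 0, 0, 0, 1],
  [0, 0.5, 0, 0, 0, 0, 1],
  [0, 0.42, 0, 0, 0, 0, 1],
  [0, 0, 0, 0, 0, 0, 1],
])

```text
time: 14.9
position: [0.4439, -0.2176, 0.1366]
orientation: [0.788, -0.615, -0.003, 0.0]
force: [0.4, -0.1, 0.4]
grip_width: 0.0003
```

```bash
python3 -c "
from h import *
st(-63,0,89)"
```

```text
t 14.9 box xy mm [-66.7   1.6 136.6] F [ 0.44 -0.12  0.42] w 0.00030929485368868175
turn rows [0.033 0.036 0.007]
shift units [ 0.035 -0.078  0.952]
```

Request:
servo_tool([
  [0.03, 0, 0.4, 0.03, 0.03, 0, 1],
  [0, 0, 0.4, 0, 0, 0, 1],
  [0, 0, 0.08, 0, 0, 0, 1],
  [0, 0, 0, 0, 0, 0, 1],
])

```text
time: 15.3
position: [0.4453, -0.2191, 0.091]
orientation: [0.788, -0.616, -0.0, -0.0]
force: [-0.7, 0.7, 0.3]
grip_width: 0.0001
```

```bash
python3 -c "
from h import *
st(20,0,89)"
```

```text
t 15.3 box xy mm [-65.7  -0.2  91. ] F [-0.75  0.67  0.34] w 0.00013572957883731625
turn rows [-0.002  0.005 -0.   ]
shift units [-0.004 -1.713  0.041]
```

Request:
servo_tool([
  [0, -0.12, 0.04, 0, 0, 0, 1],
  [0, -0.12, 0, 0, 0, 0, 1],
  [0, -0.12, 0, 0, 0, 0, 1],
  [0, -0.12, 0, 0, 0, 0, 1],
  [0, -0.12, 0, 0, 0, 0, 1],
  [0, -0.12, 0, 0, 0, 0, 1],
])

```text
time: 15.9
position: [0.4842, -0.2097, 0.0909]
orientation: [0.788, -0.615, 0.001, -0.0]
force: [-1.6, -0.4, -0.1]
grip_width: 0.0
```

```bash
python3 -c "
from h import *
st(20,0,89)"
```

```text
t 15.9 box xy mm [-25.7  -0.5  90.9] F [-1.58 -0.36 -0.08] w 3.630762505776031e-05
turn rows [-0.012 -0.009  0.004]
shift units [-0.01  -0.913  0.038]
```

Request:
servo_tool([
  [-0.01, -0.12, 0.04, 0, 0, 0, 1],
  [0, -0.12, 0, 0, 0, 0, 1],
  [0, -0.12, 0, 0, 0, 0, 1],
  [0, -0.12, 0, 0, 0, 0, 1],
  [0, -0.12, 0, 0, 0, 0, 1],
])

```text
time: 16.4
position: [0.516, -0.2013, 0.089]
orientation: [0.788, -0.615, 0.001, -0.0]
force: [-0.3, -1.3, 0.3]
grip_width: 0.0001
```

```bash
python3 -c "
from h import *
st(20,0,89)"
```

```text
t 16.4 box xy mm [ 7.2 -0.  89. ] F [-0.28 -1.34  0.35] w 7.981719062405418e-05
turn rows [-0.014 -0.011  0.005]
shift units [-0.    -0.256 -0.   ]
```

Request:
servo_tool([
  [0, -0.1, 0, 0, 0, 0, 1],
  [0, -0.06, 0, 0, 0, 0, 1],
])

```text
time: 16.6
position: [0.5248, -0.1991, 0.089]
orientation: [0.788, -0.615, 0.001, -0.0]
force: [-1.8, -0.0, -0.1]
grip_width: 0.0
```

Request:
servo_tool([
  [0, -0.04, 0, 0, 0, 0, 1],
])

```text
time: 16.7
position: [0.527, -0.1985, 0.0889]
orientation: [0.788, -0.615, 0.001, -0.0]
force: [-1.1, -0.7, 0.8]
grip_width: -0.0
```

Request:
servo_tool([
  [0, -0.04, 0, 0, 0, 0, 1],
])

```text
time: 16.8
position: [0.5282, -0.1982, 0.0889]
orientation: [0.788, -0.615, 0.0, 0.001]
force: [-16.5, -2.7, 12.2]
grip_width: 0.0002
```

```bash
python3 -c "
from h import *
st(20,0,89)"
```

```text
t 16.8 box xy mm [19.8 -0.  88.9] F [-16.49  -2.69  12.24] w 0.00018916863752290985
turn rows [ 0.009 -0.008  0.009]
shift units [-0.    -0.005 -0.001]
```

At the shut stop, at the expected 19.8 mm. I back off, rise and move clear to look.

Request:
servo_tool([
  [0, 0.15, 0, 0, 0, 0, 1],
  [0, 0.2, -0.3, 0, 0, 0, 1],
  [0, 0, -0.8, 0, 0, 0, 1],
  [0, 0, -0.8, 0, 0, 0, 1],
  [0, 0.5, -0.6, 0, 0, 0, 1],
  [-0.6, 0.4, 0, 0, 0, 0, 1],
  [-0.9, 0, 0, 0, 0, 0, 1],
  [-0.9, 0, 0, 0, 0, 0, 1],
  [-0.9, 0, 0, 0, 0, 0, 1],
  [-0.9, 0, 0, 0, 0, 0, 1],
])

```text
time: 17.8
position: [0.4114, -0.008, 0.2187]
orientation: [0.786, -0.619, 0.002, -0.001]
force: [0.2, 0.0, 0.1]
grip_width: 0.0003
```

```bash
python3 -c "
from h import *
st()
for n,(u0,u1,v0,v1) in {'top':(345,430,200,285),'scene':(195,295,200,285)}.items():
    p,d=robot.grab_frame(n);cv2.imwrite(f'pics/{n}5.png',p[...,::-1]);W=cloud(n,d);m=np.zeros((480,640),bool);m[v0:v1,u0:u1]=1;z=W[...,2]
    t=m&(z>.038)&(z<.05);t=cv2.morphologyEx(t.astype(np.uint8),cv2.MORPH_OPEN,np.ones((3,3)))>0
    r=cv2.minAreaRect((W[t][:,:2]*1000).astype(np.float32));print(n,'boxtop',np.round(r[0],1),np.round(r[1],1),r[2])
    t=m&(z>.09)&(z<.115);print('tab',t.sum(),cv2.minAreaRect((W[t][:,:2]*1000).astype(np.float32)))
cv2.imwrite('pics/c5.png',np.vstack([cv2.resize(cv2.imread(f'pics/{n}5.png'),(400,300),interpolation=3) for n in('top','scene')]))
"
```

```text
t 17.8 box xy mm [-47.5 212.8 218.7] F [0.2  0.05 0.07] w 0.0002661118692818843
turn rows [-0.038 -0.013 -0.074]
top boxtop [ 507.7 -203.4] [160.6 149.6] 14.091984748840332
tab 63 ((541.6489868164062, -195.40234375), (9.143414497375488, 49.37549591064453), 13.45958137512207)
scene boxtop [ 510.  -201.6] [164.8 149.5] 12.402586936950684
tab 138 ((543.7439575195312, -196.17771911621094), (13.966657638549805, 50.08163070678711), 11.067730903625488)
```

View pics/c5.png

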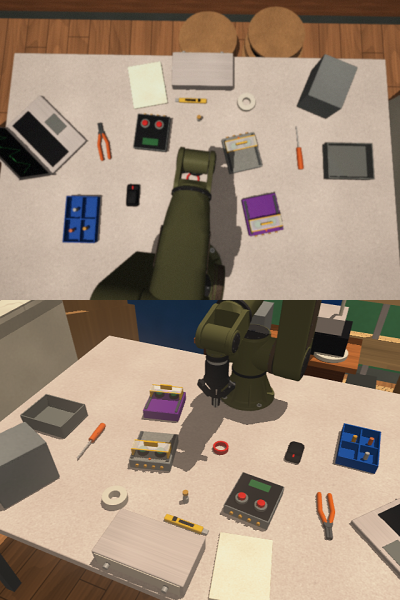

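Everything lies where it was, and the cover is shut: the tab is 34.9 mm ahead of the box centre. Handing in.

```bash
python3 -c "
from station import robot
print(robot.hand_in())"
```

```text
the job is handed in; nothing more can be done
None
```

The interlock reset is done and handed in at about 18 s of the 61 s allowed; the simulator reports no verdict.

- **What I did:** I slid the cover to its open stop with the shut fingertips. I then pressed both green buttons together, one fingertip on each, and held them at 10–12 N for about 4 s. After lifting off I pushed the cover back to its shut stop.
- **After the press:** the depth image put both caps back at about 68 mm, so both buttons were up.
- **Final cover position:** the tab measured 34.9 mm ahead of the box centre in the top view, against 35 mm when shut.
- **Final box position:** within about 2 mm of where it started. The yaw was unchanged in the top view and 1.7° different in the coarser scene view, which I put down to noise.
- **Everything else:** by eye in the last pictures, the other box and the loose things look unmoved. The red buttons were never approached.

**Force peaks:** the wrist force exceeded what I intended, though it stayed below the 120 N limit. It reached about 35 N for 0.2 s when the buttons bottomed out, and about 16 N sideways at the shut stop. At the open stop it reached about 9 N. Neither sideways push moved the box measurably.

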